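# Change the crimp die to suit the next hose fitting

## Task

The collar of the fitting standing in the blue shoe's nest tells the next job: red, blue or yellow. Take the old black die out of the shoe's pocket and set it down upright in the orange returns tray, then set the die of the fitting's colour upright and flat in the pocket, then turn the selector to the mark of that colour. Set dies down without dropping them, and leave the fittings, the other dies in the rack and everything else where they are.

Things in the scene. Friction and masses are not known exactly. Their poses are not given: they have to be found in the camera images.
- die_red: Steel die block 44 (own x) x 36 (y) x 31 mm tall, 0.35 kg, red band; centred on top a red grip lug 24 (x) x 14 (y) mm, 31 to 72 mm above the underside. Origin: centre of underside; z up through the lug. Starts in a rack bay (which one varies), leaning 0.6 rad, lug towards the rack's front, between 10 mm high walls with 1.5 to 3 mm of play; draw it out along its own z.
- die_blue: Steel die block 44 (own x) x 36 (y) x 31 mm tall, 0.35 kg, blue band; centred on top a blue grip lug 24 (x) x 14 (y) mm, 31 to 72 mm above the underside. Origin: centre of underside; z up through the lug. Starts in a rack bay (which one varies), leaning 0.6 rad, lug towards the rack's front, between 10 mm high walls with 1.5 to 3 mm of play; draw it out along its own z.
- die_yellow: Steel die block 44 (own x) x 36 (y) x 31 mm tall, 0.35 kg, yellow band; centred on top a yellow grip lug 24 (x) x 14 (y) mm, 31 to 72 mm above the underside. Origin: centre of underside; z up through the lug. Starts in a rack bay (which one varies), leaning 0.6 rad, lug towards the rack's front, between 10 mm high walls with 1.5 to 3 mm of play; draw it out along its own z.
- die_black: Steel die block 44 (own x) x 36 (y) x 31 mm tall, 0.35 kg, black band; centred on top a black grip lug 24 (x) x 14 (y) mm, 31 to 72 mm above the underside. Origin: centre of underside; z up through the lug. Left over from the last job: starts upright in the shoe's die pocket, its x and y along the pocket's.
- fit_red: Brass and steel hose fitting standing upright, 34 mm diameter, 78 mm tall, red collar near its top. Origin: centre of the underside, z up. One of the three (which one varies) stands in the shoe's nest: that is the next job. The other two wait on a grey plate.
- fit_blue: Brass and steel hose fitting standing upright, 34 mm diameter, 78 mm tall, blue collar near its top. Origin: centre of the underside, z up. One of the three (which one varies) stands in the shoe's nest: that is the next job. The other two wait on a grey plate.
- fit_yellow: Brass and steel hose fitting standing upright, 34 mm diameter, 78 mm tall, yellow collar near its top. Origin: centre of the underside, z up. One of the three (which one varies) stands in the shoe's nest: that is the next job. The other two wait on a grey plate.
- rack: Fixed grey die rack, 310 mm wide (y), 130 deep, front at -x. Bays at y = -75, 0, 75 mm, floor centres at x 0, z 52, leaning 0.6 rad to the front. A green rail 20 mm thick runs along y over the bays at x -5, z 205 mm, on posts at y = +-140: a gripper coming straight down hits it, one tilted like the dies clears it. Origin: centre of its foot.
- pocket (a point): Centre of the floor of the die pocket on the blue shoe plate (fixed, 200 x 100 mm, 10 mm thick; pocket at its robot end). The pocket is 52 mm (x) by 44 mm (y) inside, with walls 8 mm high and 5 mm thick, open above. Its z is up, x points to the nest.
- nest (a point): Centre of the floor of the square work nest on the same blue plate, 105 mm beyond the pocket along the pocket's x; 10 mm high walls. Holds the fitting of the next job.
- returns: Orange open returns tray fixed to the table, 120 (x) x 170 (y) x 30 mm high, walls and floor 4 mm thick. The steel ring lies in its +y half; the -y half is free. Origin: centre of the underside.
- selector (a joint): Four-position selector on the white console, rad: detents at 0 (white mark, off), 0.5 (red mark), 1.0 (blue mark), 1.5 (yellow mark). Grows clockwise seen from above; starts at 0. Detents pull it to the nearest stop from within about 0.2 rad; passing them takes up to about 0.1 N m. End stops at -0.12 and 1.62.
- selector_grip (a point): On the selector's vertical axis at grip height: 36 mm above the console's flat top, 7 mm below the top of the black bar grip, which is 50 mm long (this point's x), 12 wide, 30 tall, over a 50 mm disc 12 mm tall. Turns with the knob; x points along the white pointer. Console fixed, 140 x 130 x 60 mm, knob at its centre.
- can: Spray can standing on the table, 64 mm diameter, 170 mm tall, origin under its centre. Leave alone.
- jar: Amber jar, 60 mm diameter, 80 mm tall, origin under its centre. Leave alone.
- carton: Carton 80 x 60 x 50 mm, origin under its centre. Leave alone.
- wrench: Wrench 130 mm long lying along its x, origin at its middle. Leave alone.
- chalk_holder: Aluminium chalk holder 110 x 14 x 12 mm with a 20 mm white stub at its +x end, lying on the table. Leave alone.
- brush: Brush 160 mm long lying along its x behind the rack. Leave alone.
- collar: Steel ring 44 mm outside diameter, 22 mm tall, lying in the returns tray's +y half. Leave alone.
There are look-alikes about, which are no part of the job. What is shaped like the die_black but pink or turquoise is not meant.

How it is judged:
On the way, in this order (a step that is already met when the one before it is completed fails the run):
1. the black die stands released in the returns tray (x of die_black in the frame of returns between -0.06 and 0.06 m and y of die_black in the frame of returns between -0.085 and 0.085 m and height (world z) of die_black below 0.012 m and angle between die_black's own z axis and vertical below 0.15 rad and linear speed of die_black below 0.03 m/s and contact force between the fingers and die_black below 0.2 N), for 0.2 s.
2. the die of the nested fitting's colour stands released in the pocket (((horizontal distance between fit_red and nest below 0.03 m and (horizontal distance between die_red and pocket below 0.009 m and z of die_red in the frame of pocket below 0.004 m and angle between die_red's own z axis and vertical below 0.1 rad and linear speed of die_red below 0.03 m/s and contact force between the fingers and die_red below 0.2 N)) or (horizontal distance between fit_blue and nest below 0.03 m and (horizontal distance between die_blue and pocket below 0.009 m and z of die_blue in the frame of pocket below 0.004 m and angle between die_blue's own z axis and vertical below 0.1 rad and linear speed of die_blue below 0.03 m/s and contact force between the fingers and die_blue below 0.2 N)) or (horizontal distance between fit_yellow and nest below 0.03 m and (horizontal distance between die_yellow and pocket below 0.009 m and z of die_yellow in the frame of pocket below 0.004 m and angle between die_yellow's own z axis and vertical below 0.1 rad and linear speed of die_yellow below 0.03 m/s and contact force between the fingers and die_yellow below 0.2 N)))), for 0.2 s.
3. the selector is at that colour's mark (((horizontal distance between fit_red and nest below 0.03 m and value of joint selector between 0.37 and 0.63 rad) or (horizontal distance between fit_blue and nest below 0.03 m and value of joint selector between 0.87 and 1.13 rad) or (horizontal distance between fit_yellow and nest below 0.03 m and value of joint selector between 1.37 and 1.63 rad))), for 0.2 s.
At the end, for the whole second after the job is handed in: Black die upright and released on the returns tray's floor; die of the nested fitting's colour released in the pocket, within 9 mm of its centre, flat on its floor (4 mm, 0.10 rad); selector within 0.13 rad of that colour's mark; bystanders within 30 mm of where they were (all of step 1 and ((horizontal distance between fit_red and nest below 0.03 m and (horizontal distance between die_red and pocket below 0.009 m and z of die_red in the frame of pocket below 0.004 m and angle between die_red's own z axis and vertical below 0.1 rad and linear speed of die_red below 0.03 m/s and contact force between the fingers and die_red below 0.2 N) and value of joint selector between 0.37 and 0.63 rad) or (horizontal distance between fit_blue and nest below 0.03 m and (horizontal distance between die_blue and pocket below 0.009 m and z of die_blue in the frame of pocket below 0.004 m and angle between die_blue's own z axis and vertical below 0.1 rad and linear speed of die_blue below 0.03 m/s and contact force between the fingers and die_blue below 0.2 N) and value of joint selector between 0.87 and 1.13 rad) or (horizontal distance between fit_yellow and nest below 0.03 m and (horizontal distance between die_yellow and pocket below 0.009 m and z of die_yellow in the frame of pocket below 0.004 m and angle between die_yellow's own z axis and vertical below 0.1 rad and linear speed of die_yellow below 0.03 m/s and contact force between the fingers and die_yellow below 0.2 N) and value of joint selector between 1.37 and 1.63 rad)) and distance of each of can, jar, carton, wrench, chalk_holder, brush, collar from where it was at the start of the episode below 0.03 m); the robot touches nothing.
It fails at once if a die of the wrong colour is taken or pushed out of its place in the rack ((horizontal distance between fit_red and nest below 0.03 m and distance of any of die_blue, die_yellow from where it was at the start of the episode above 0.015 m) or (horizontal distance between fit_blue and nest below 0.03 m and distance of any of die_red, die_yellow from where it was at the start of the episode above 0.015 m) or (horizontal distance between fit_yellow and nest below 0.03 m and distance of any of die_red, die_blue from where it was at the start of the episode above 0.015 m)).
It fails at once if a hose fitting is moved more than 15 mm or tipped (distance of any of fit_red, fit_blue, fit_yellow from where it was at the start of the episode above 0.015 m or angle between any of fit_red, fit_blue, fit_yellow's own z axis and vertical above 0.4 rad).
It fails at once if a die is dropped (falls free at over 0.5 m/s) ((linear speed of die_red above 0.5 m/s and contact force between the fingers and die_red below 0.1 N) or (linear speed of die_blue above 0.5 m/s and contact force between the fingers and die_blue below 0.1 N) or (linear speed of die_yellow above 0.5 m/s and contact force between the fingers and die_yellow below 0.1 N) or (linear speed of die_black above 0.5 m/s and contact force between the fingers and die_black below 0.1 N)).
It fails at once if a bystander is moved more than 30 mm (distance of any of can, jar, carton, wrench, chalk_holder, brush, collar from where it was at the start of the episode above 0.03 m).
It also fails if it takes over 69 s, if anything falls off the work surface, if the arm or the gripper's body presses on something with over 40 N, if the wrist force passes 120 N, or if a joint passes its speed limit or range.

## Robot

A 7-joint arm with a two-finger parallel gripper is mounted at the origin on the work surface. World frame = base frame: x ahead of the robot, y to its left, z up, the work surface at z = 0. Lengths are in m, angles in rad, forces in N, time in s.
With the tool pointing down it reaches from about 0.425 to 0.875 m from the base axis. Payload 4.7 kg.
Tool frame: the origin (TCP) lies midway between the tips of the shut fingers; the grasp point (between the pads) lies 19 mm behind it (manip.grasp_offset is the distance from the TCP to the grasp point, in m); z points along the fingers, y is the direction in which the jaws open and shut (so a half turn about z gives the same grasp; the last joint's range is limited). The gripper opens to 87 mm and grips with 3 to 60 N. Pads are 19 mm wide; open, the fingers measure 117 mm over their backs; the gripper's body (75 mm by 190 mm) begins 51 mm behind the grasp point.
Start: joints at [0.014, 0.321, -0.07, 1.45, 0.023, 1.371, -0.057], TCP at [0.65, -0, 0.223] pointing down, gripper open.
Joint ranges: [-2.86, 2.86], [-0.3, 2.09], [-1.38, 1.24], [0.06, 2.45], [-1.56, 4.7], [0.09, 2.05], [-2.69, 2.69]. Speed limits (rad/s): [2.57, 2.57, 3.14, 3.14, 3.14, 3.14, 3.14].

## Interface

Orientations are given as a unit quaternion [w, x, y, z].
In Python, from station import manip gives the robot as it stands.
- The arm moves only by the tool arm_command, never from a script. Its argument "commands" is one flat list of numbers, 7 for each row, row after row: the shift along the world's x, y, z in cm, then the turn, a rotation vector about the world's x, y, z in degrees, then the closure, from -1 (fully open) to 1 (shut). In form: [dx, dy, dz, ax, ay, az, fingers, dx, dy, dz, ax, ay, az, fingers, ...]. A call has 1 to 8 rows; each row is the pose to reach, as a shift and turn from the pose commanded when the call began; what a row does not reach only later rows make up. A row lasts 1/8 s, in which the tool goes at most 62.5 mm and 10.7 degrees, less where a joint would pass 70% of its speed; a pose out of reach is approached as far as the arm can. A call with a gripper value outside its range is refused whole. The fingers move at their own pace and stop on an object; "newtons" is the grip in N (left out, the last holds). Time passes only in rows, so rows that repeat a pose let the fingers close. It gives the time, the measured TCP pose, the force and the opening at its end, in the units of the state.
- manip.state(): the state, without advancing time (a new reading comes with each control period).
- manip.read_camera(name): name is "scene" or "side" or "wrist"; returns the picture (384x512x3 uint8, blue, green, red); there is no depth.
- manip.get_calibration(name): a dict with "camera_matrix" (3x3 intrinsics, pixels), "view" (4x4, takes a point from world to camera coordinates); the wrist camera has in their place "T_tool_cam" (4x4, takes a point from camera to tool coordinates, whose origin is the TCP and whose axes are the flange's). Camera axes: x right, y down, z forward; pixel columns grow to the right and rows downward; lengths in m; the calibration is good to about 2 mm. A picture is of the moment at which its call begins: read the wrist's pose just before it. get_calibration takes no time and is no camera call.
- manip.hand_in(): hands the job in, once; it reports no verdict.
The state is a dict: "clock": time; "q": joint angles; "qd": joint speeds; "tau": joint torques, N m; "tcp_pos": TCP position; "eef_rot": TCP orientation; "contact_force": force on the tool from outside, world axes, zero at the start; "moment": the same for the moment, N m; "opening": finger opening in m.
Only numpy, scipy, OpenCV 4.12 (cv2) and the standard library are available. Lean on these libraries where they do the work, as an engineer would, in place of code of your own. Each camera call takes 0.05 s, during which the arm holds its last target.

## Working session

There is one attempt and no reset: what is moved stays moved. The work goes in short steps, Python scripts to look and compute and a tool call to move; the robot and the scene stay as the last step left them, time stands still between calls to the robot, and variables do not carry over. Pictures are saved under pics/ and viewed, and the job is handed in when it is done.

Besides the shell and the picture viewer there is one more tool, called as name(argument=value, ...), one argument or row to a line, values as JSON. arm_command: Moves the arm, as the interface text tells. Its arguments: {"type":"object","properties":{"commands":{"type":"array","items":{"type":"number"}},"newtons":{"type":"number"}},"required":["commands"]}

```bash
ls; mkdir -p pics; python3 - <<'E'
from station import manip
import cv2,numpy as np
s=manip.state();print(s)
for n in ["scene","side","wrist"]:
    cv2.imwrite(f"pics/{n}0.png",manip.read_camera(n)); c=manip.get_calibration(n); print(n,{k:np.round(v,4).tolist() if not isinstance(v,str) else v for k,v in c.items()})
E
```

```text
pics
{'clock': 0.0, 'q': array([ 0.01411698,  0.32179755, -0.07012665,  1.45165337,  0.02258847,
        1.37076566, -0.05689275]), 'qd': array([-6.56816265e-04, -5.17200921e-05, -3.20434433e-04, -1.77995428e-03,
       -8.19393097e-05,  1.71205452e-04,  1.44813758e-03]), 'tau': array([-2.58547143e-04, -4.91284704e+01, -4.03903294e-01, -3.12526345e+01,
       -6.40594075e-02,  4.37659642e-02,  1.61017233e-04]), 'tcp_pos': array([ 6.49466735e-01, -2.98693520e-05,  2.21489200e-01]), 'eef_rot': array([-6.23478923e-04,  7.07086033e-01,  7.07126932e-01, -6.74008276e-04]), 'contact_force': array([ 0.89209816, -0.81983305, -0.65488489]), 'moment': array([ 0.03792449, -0.04147955,  0.00913027]), 'opening': 0.08683299589983849}
scene {'camera_matrix': [[397.273, 0.0, 257.1051], [0.0, 397.273, 189.3668], [0.0, 0.0, 1.0]], 'view': [[0.3974, 0.9174, 0.0201, -0.2478], [0.6104, -0.2478, -0.7524, -0.246], [-0.6852, 0.3113, -0.6585, 1.7504], [0.0, 0.0, 0.0, 1.0]]}
side {'camera_matrix': [[359.5221, 0.0, 262.5435], [0.0, 359.5221, 189.1235], [0.0, 0.0, 1.0]], 'view': [[-0.7147, -0.6993, -0.0123, 0.4182], [-0.5034, 0.5265, -0.6852, 0.3237], [0.4856, -0.4835, -0.7283, 0.8171], [0.0, 0.0, 0.0, 1.0]]}
wrist {'camera_matrix': [[274.9336, 0.0, 255.2048], [0.0, 274.9336, 195.7019], [0.0, 0.0, 1.0]], 'T_tool_cam': [[0.001, -0.9644, -0.2644, 0.0721], [1.0, 0.0011, 0.0, -0.0005], [0.0003, -0.2644, 0.9644, -0.1607], [0.0, 0.0, 0.0, 1.0]]}
```

View pics/scene0.png

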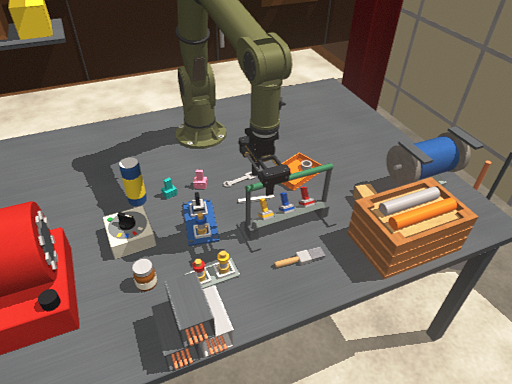

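View pics/side0.png

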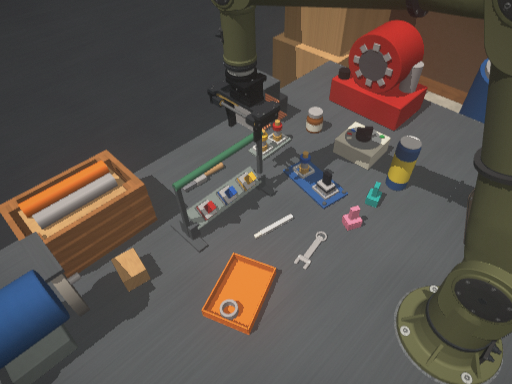

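View pics/wrist0.png

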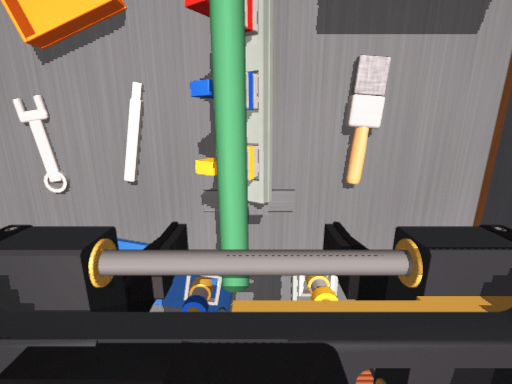

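```bash
python3 - <<'E'
import cv2,numpy as np
a=cv2.imread("pics/scene0.png")[130:300,90:350]; cv2.imwrite("pics/z1.png",cv2.resize(a,None,fx=3,fy=3,interpolation=cv2.INTER_CUBIC))
a=cv2.imread("pics/side0.png")[90:340,170:430]; cv2.imwrite("pics/z2.png",cv2.resize(a,None,fx=2.4,fy=2.4,interpolation=cv2.INTER_CUBIC))
E
```

```text
(no output)
```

View pics/z1.png

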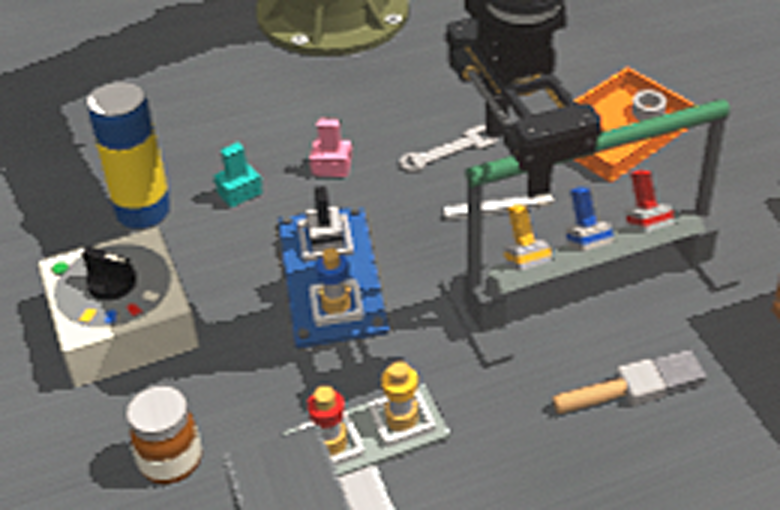

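View pics/z2.png

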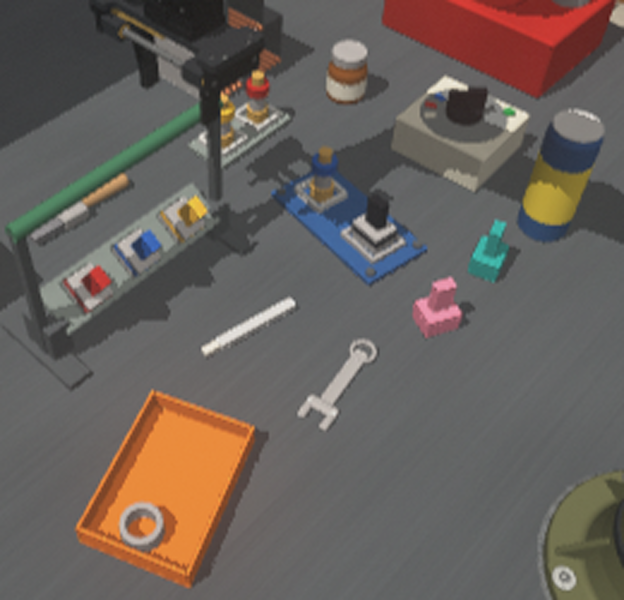

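```bash
cat > h.py <<'E'
import numpy as np,cv2
from scipy.spatial.transform import Rotation as R
from station import manip
def q2R(q): return R.from_quat([q[1],q[2],q[3],q[0]]).as_matrix()
def fixed(n):
    c=manip.get_calibration(n); return np.array(c["camera_matrix"]),np.array(c["view"])
def wristcam(s):
    c=manip.get_calibration("wrist"); T=np.eye(4);T[:3,:3]=q2R(s["eef_rot"]);T[:3,3]=s["tcp_pos"]
    return np.array(c["camera_matrix"]),np.linalg.inv(T@np.array(c["T_tool_cam"]))
def ray(cam,uv):
    K,V=cam; d=V[:3,:3].T@np.linalg.inv(K)@np.array([uv[0],uv[1],1.]); return -V[:3,:3].T@V[:3,3],d/np.linalg.norm(d)
def plane(cam,uv,z):
    o,d=ray(cam,uv); return o+d*(z-o[2])/d[2]
def tri(obs):
    A=0;b=0
    for c,uv in obs:
        o,d=ray(c,uv);M=np.eye(3)-np.outer(d,d);A=A+M;b=b+M@o
    p=np.linalg.solve(A,b); e=[np.linalg.norm((np.eye(3)-np.outer(ray(c,u)[1],ray(c,u)[1]))@(p-ray(c,u)[0]))*1000 for c,u in obs]
    return p,np.round(e,1)
def proj(cam,p):
    K,V=cam; x=K@(V[:3,:3]@np.array(p)+V[:3,3]); return x[:2]/x[2]
def shot(name,n):
    s=manip.state(); im=manip.read_camera(n); cv2.imwrite(f"pics/{name}.png",im); 
    return im,(wristcam(s) if n=="wrist" else fixed(n)),s
E
python3 - <<'E'
from h import *
S=fixed("scene");D=fixed("side")
a=lambda x,y:(S,(90+x/3-.33,130+y/3-.33)); b=lambda x,y:(D,(170+x/2.4-.3,90+y/2.4-.3))
W=wristcam(manip.state())
def P(n,*o):
    p,e=tri(o);print(n,np.round(p,3),e)
P("blacklugtop",a(321,188),b(378,197))
P("bluefit top",a(331,256),b(323,152))
P("blue lug top",a(583,189),b(150,241))
P("red lug top",a(643,175),b(98,280))
P("yel lug top",a(517,210),b(196,210))
P("selector top",a(108,255),b(467,98))
for p in [(627,68),(697,102),(612,178),(560,140)]: print("tray scene",np.round(plane(S,a(*p)[1],.03),3))
for p in [(153,393),(253,430),(188,583),(78,535)]: print("tray side",np.round(plane(D,b(*p)[1],.03),3))
for p in [(276,188),(371,283),(427,250)]: print("plate side",np.round(plane(D,b(*p)[1],.01),3))
for p in [(280,218),(298,343),(385,330),(368,210)]: print("plate scene",np.round(plane(S,a(*p)[1],.01),3))
for p in [(193,165),(205,87),(245,0)]: print("w lug",np.round(plane(W,p,.11),3))
E
```

```text
blacklugtop [ 0.466 -0.152  0.088] [1.1 1.1]
bluefit top [ 0.57  -0.173  0.085] [1.3 1.3]
blue lug top [0.598 0.104 0.109] [0.7 0.7]
red lug top [0.598 0.18  0.105] [0.2 0.2]
yel lug top [0.598 0.028 0.104] [1.7 1.7]
selector top [ 0.493 -0.387  0.094] [2.6 2.6]
tray scene [0.322 0.313 0.03 ]
tray scene [0.423 0.363 0.03 ]
tray scene [0.515 0.19  0.03 ]
tray scene [0.426 0.163 0.03 ]
tray side [0.487 0.207 0.03 ]
tray side [0.379 0.165 0.03 ]
tray side [0.313 0.323 0.03 ]
tray side [0.421 0.365 0.03 ]
plate side [ 0.62 -0.14  0.01]
plate side [ 0.422 -0.094  0.01 ]
plate side [ 0.405 -0.187  0.01 ]
plate scene [ 0.412 -0.193  0.01 ]
plate scene [ 0.606 -0.228  0.01 ]
plate scene [ 0.624 -0.137  0.01 ]
plate scene [ 0.438 -0.093  0.01 ]
w lug [0.587 0.029 0.11 ]
w lug [0.602 0.102 0.11 ]
w lug [0.64  0.172 0.11 ]
```

arm_command(
  commands=[-2, -2, 3, 0, 0, 0, -1, -7, -6, 3, 0, 0, 10, -1, -12, -10, 3, 0, 0, 20, -1, -16, -13, 2, 0, 0, 30.5, -1, -18.4, -15.2, 1, 0, 0, 41, -1, -18.4, -15.2, 0, 0, 0, 51.5, -1, -18.4, -15.2, -1, 0, 0, 62, -1, -18.4, -15.2, -1, 0, 0, 72, -1],
)

```text
clock: 1.15
tcp_pos: [0.4651, -0.1519, 0.2115]
eef_rot: [-0.001, 0.154, 0.988, 0.0]
contact_force: [0.2, 0.1, 0.3]
opening: 0.0872
```

arm_command(
  commands=[0, 0, 0, 0, 0, 6, -1, 0, 0, 0, 0, 0, 6, -1, 0, 0, 0, 0, 0, 6, -1],
)

```text
clock: 1.52
tcp_pos: [0.4659, -0.152, 0.2125]
eef_rot: [-0.0, 0.105, 0.994, 0.0]
contact_force: [-0.3, -0.2, -0.3]
opening: 0.0869
```

```bash
python3 - <<'E'
from h import *
im,c,s=shot("w1","wrist");print(s["clock"],s["tcp_pos"],q2R(s["eef_rot"]).round(3).tolist())
shot("s1","scene");shot("d1","side")
E
```

```text
1.525 [ 0.46593305 -0.15199045  0.21250267] [[-0.978, 0.21, -0.0], [0.21, 0.978, 0.0], [0.0, 0.0, -1.0]]
```

View pics/w1.png

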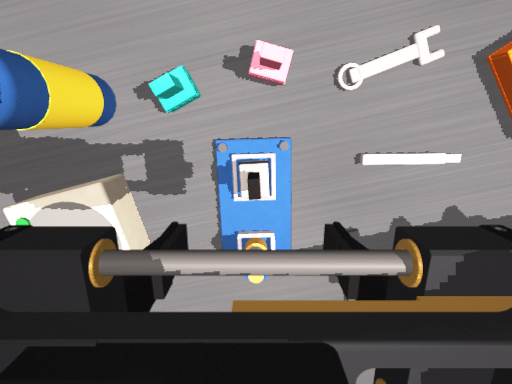

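View pics/s1.png

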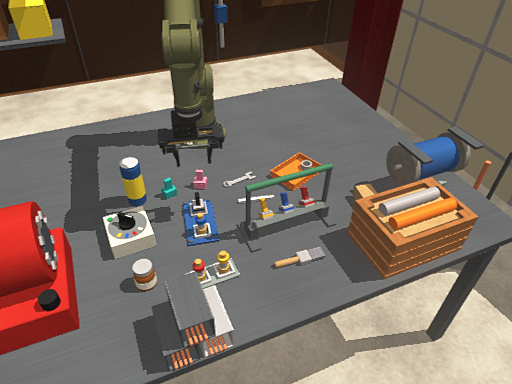

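```bash
python3 - <<'E'
from h import *
im=cv2.imread("pics/w1.png");a=im[125:255,200:310];cv2.imwrite("pics/z3.png",cv2.resize(a,None,fx=4.5,fy=4.5,interpolation=cv2.INTER_CUBIC))
E
```

```text
(no output)
```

View pics/z3.png

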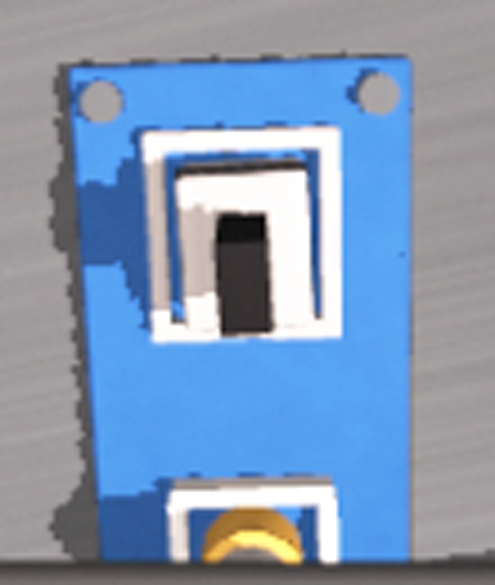

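```bash
python3 - <<'E'
from h import *
s=manip.state();W=wristcam(s)
f=lambda x,y:(200+x/4.5-.4,125+y/4.5-.4)
c=np.array([plane(W,f(*p),.018) for p in [(141,129),(341,127),(343,336),(152,343)]])[:,:2]
print(c.round(4),c.mean(0));
v=c[3]+c[2]-c[0]-c[1];print("yaw",np.degrees(np.arctan2(v[1],v[0]))); u=c[0]+c[3]-c[1]-c[2];print(np.degrees(np.arctan2(u[0],-u[1])))
b=np.array([plane(W,f(*p),.010) for p in [(69,64),(411,58),(411,560),(98,560)]])[:,:2];print(b.round(4))
for i,j in((1,2),(0,3),(0,1)):
    d=b[j]-b[i];print(np.degrees(np.arctan2(d[1],d[0])))
l=plane(W,f(246,289),.082);print("lug",l)
for p in [(220,243),(267,243),(272,333),(222,337)]: print(plane(W,f(*p),.082).round(4))
e=c.mean(0)
print("tcp axes yaw",np.degrees(np.arctan2(-s["eef_rot"][0],1)))
S=fixed("scene")
print("can",plane(S,(129,163),.17))
E
```

```text
[[ 0.4283 -0.176 ]
 [ 0.4396 -0.12  ]
 [ 0.5007 -0.1312]
 [ 0.491  -0.1875]] [ 0.46489604 -0.15368193]
yaw -10.344637773312746
-10.614876539313121
[[ 0.4066 -0.1929]
 [ 0.4254 -0.0962]
 [ 0.5813 -0.1238]
 [ 0.5604 -0.2222]]
-10.017322019036067
-10.793771026924892
78.99691726916062
lug [ 0.465087   -0.15302813  0.082     ]
[ 0.4527 -0.1568  0.082 ]
[ 0.455  -0.1457  0.082 ]
[ 0.4773 -0.1491  0.082 ]
[ 0.4757 -0.1613  0.082 ]
tcp axes yaw -0.0019004343363163024
can [ 0.33399129 -0.3368535   0.17      ]
```

arm_command(
  commands=[-0.1, -0.1, -5, 0, 0, 1.6, -1, -0.1, -0.1, -10, 0, 0, 1.6, -1, -0.1, -0.1, -14, 0, 0, 1.6, -1, -0.1, -0.1, -16.2, 0, 0, 1.6, -1, -0.1, -0.1, -16.7, 0, 0, 1.6, -1, -0.1, -0.1, -16.7, 0, 0, 1.6, 1, -0.1, -0.1, -16.7, 0, 0, 1.6, 1, -0.1, -0.1, -16.7, 0, 0, 1.6, 1],
  newtons=35,
)

```text
clock: 2.68
tcp_pos: [0.4658, -0.1532, 0.0466]
eef_rot: [0.001, 0.091, 0.996, -0.0]
contact_force: [-0.5, 0.5, 0.5]
opening: 0.0647
```

arm_command(
  commands=[0, 0, 0, 0, 0, 0, 1, 0, 0, 0, 0, 0, 0, 1, 0, 0, 0, 0, 0, 0, 1],
)

```text
clock: 3.05
tcp_pos: [0.465, -0.153, 0.0456]
eef_rot: [0.0, 0.091, 0.996, 0.0]
contact_force: [-0.1, 0.3, -0.5]
opening: 0.0351
```

arm_command(
  commands=[0, 0, 0, 0, 0, 0, 1, 0, 0, 0, 0, 0, 0, 1, 0, 0, 0, 0, 0, 0, 1, 0, 0, 0, 0, 0, 0, 1],
)

```text
clock: 3.55
tcp_pos: [0.465, -0.1531, 0.0455]
eef_rot: [-0.0, 0.091, 0.996, -0.0]
contact_force: [-0.2, -0.2, -0.1]
opening: 0.0137
```

arm_command(
  commands=[0, 0, 0.3, 0, 0, 0, 1, 0, 0, 1.5, 0, 0, 0, 1, 0, 0, 4, 0, 0, 0, 1, 0, 0, 7, 0, 0, 0, 1, 0, 0, 7, 0, 0, 0, 1],
)

```text
clock: 4.18
tcp_pos: [0.4671, -0.1536, 0.1183]
eef_rot: [0.003, 0.091, 0.996, -0.0]
contact_force: [1.4, -0.1, -4.0]
opening: 0.014
```

```bash
python3 - <<'E'
from h import *
im,c,s=shot("w2","wrist");print(s["clock"],s["tcp_pos"],s["opening"],q2R(s["eef_rot"]).round(3).tolist())
im,c,s=shot("d2","side");cv2.imwrite("pics/z4.png",cv2.resize(im[80:340,170:430],None,fx=2.2,fy=2.2))
E
```

```text
4.175 [ 0.46713589 -0.15360473  0.11826146] 0.01398258741405977 [[-0.984, 0.181, 0.006], [0.181, 0.984, -0.001], [-0.006, -0.0, -1.0]]
```

View pics/z4.png

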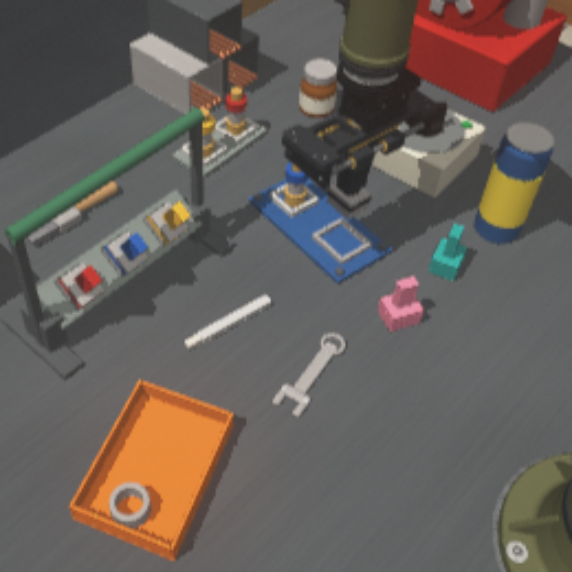

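View pics/w2.png

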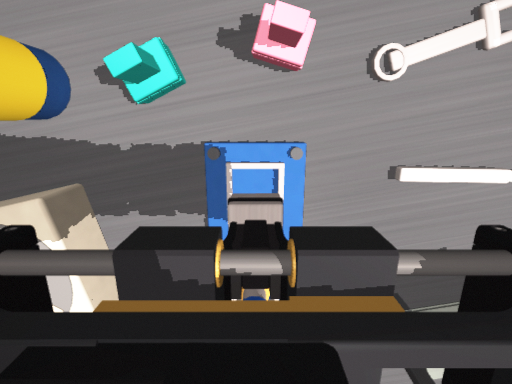

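arm_command(
  commands=[-0.7, 5, 0, 0, 0, 0, 1, -1.5, 10.5, 0, 0, 0, 0, 1, -2.2, 16, 0, 0, 0, 0, 1, -3, 21.5, 0, 0, 0, 0, 1, -3.7, 27, 0, 0, 0, 0, 1, -4.4, 32.5, 0, 0, 0, 0, 1, -5, 36.5, 0, 0, 0, 0, 1, -5.2, 38, 0, 0, 0, 0, 1],
)

```text
clock: 5.28
tcp_pos: [0.411, 0.2293, 0.1141]
eef_rot: [-0.001, 0.088, 0.996, -0.0]
contact_force: [0.9, 0.1, -5.0]
opening: 0.0139
```

arm_command(
  commands=[0, 0, 0, 0, 0, 0, 1, 0, 0, -2, 0, 0, 0, 1, 0, 0, -3.5, 0, 0, 0, 1, 0, 0, -3.5, 0, 0, 0, 1],
)

```text
clock: 5.78
tcp_pos: [0.412, 0.225, 0.0789]
eef_rot: [-0.002, 0.092, 0.996, -0.001]
contact_force: [-0.1, 0.0, -4.3]
opening: 0.0139
```

```bash
python3 - <<'E'
from h import *
im,c,s=shot("w3","wrist");print(s["clock"],s["tcp_pos"],s["opening"],q2R(s["eef_rot"]).round(3).tolist(),s["contact_force"])
im,c,s=shot("d3","side");cv2.imwrite("pics/z5.png",cv2.resize(im[80:340,170:430],None,fx=2.2,fy=2.2))
E
```

```text
5.775 [0.41202746 0.22495767 0.07891713] 0.013911989052281101 [[-0.983, 0.182, -0.003], [0.182, 0.983, -0.002], [0.003, -0.003, -1.0]] [-0.07636935  0.02001023 -4.28805278]
```

View pics/z5.png

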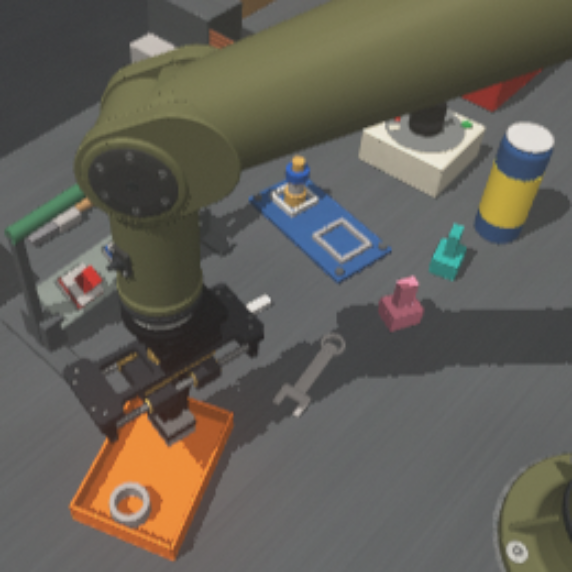

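View pics/w3.png

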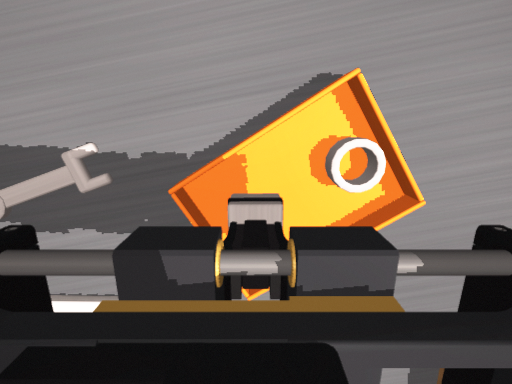

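arm_command(
  commands=[0, 0, -2, 0, 0, 0, 1, 0, 0, -3.2, 0, 0, 0, 1, 0, 0, -3.7, 0, 0, 0, 1, 0, 0, -3.9, 0, 0, 0, 1, 0, 0, -3.9, 0, 0, 0, 1],
)

```text
clock: 6.5
tcp_pos: [0.4133, 0.2272, 0.0419]
eef_rot: [0.0, 0.091, 0.996, 0.0]
contact_force: [-0.3, 0.5, -4.1]
opening: 0.0137
```

arm_command(
  commands=[0, 0, -0.15, 0, 0, 0, 1, 0, 0, -0.3, 0, 0, 0, 1, 0, 0, -0.3, 0, 0, 0, 1],
)

```text
clock: 6.88
tcp_pos: [0.4134, 0.2271, 0.0395]
eef_rot: [0.0, 0.091, 0.996, 0.0]
contact_force: [-2.0, -1.9, 5.2]
opening: 0.0136
```

arm_command(
  commands=[0, 0, 0, 0, 0, 0, 0.5, 0, 0, 0, 0, 0, 0, 0, 0, 0, 0, 0, 0, 0, 0, 0, 0, 0, 0, 0, 0, 0, 0, 0.3, 0, 0, 0, 0, 0, 0, 2.5, 0, 0, 0, 0, 0, 0, 6, 0, 0, 0, 0, 0, 0, 10, 0, 0, 0, 0],
)

```text
invalid input at $.commands: expected a multiple of 7 numbers
```

```bash
python3 - <<'E'
from h import *
im,c,s=shot("w4","wrist");print(s["clock"],s["tcp_pos"],s["opening"])
im,c,s=shot("d4","side");im=cv2.imread("pics/d4.png");cv2.imwrite("pics/z6.png",cv2.resize(im[80:340,170:430],None,fx=2.2,fy=2.2))
E
```

```text
6.875 [0.41338304 0.22714524 0.03949017] 0.013550280868281996
```

View pics/w4.png

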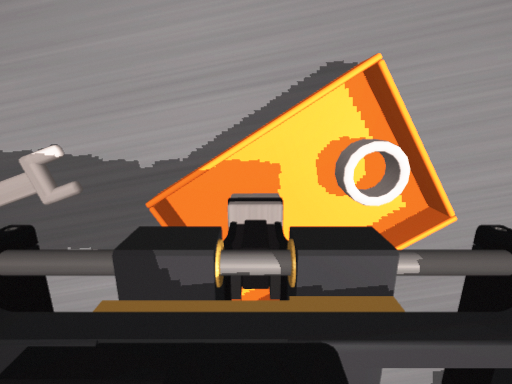

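View pics/z6.png

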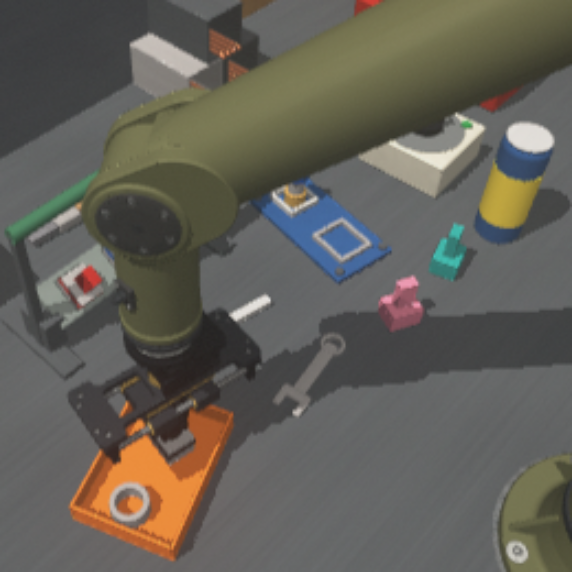

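arm_command(
  commands=[0, 0, 0, 0, 0, 0, 0.4, 0, 0, 0, 0, 0, 0, 0, 0, 0, 0, 0, 0, 0, -0.4, 0, 0, 0.3, 0, 0, 0, -0.4, 0, 0, 2.5, 0, 0, 0, -0.4, 0, 0, 6, 0, 0, 0, -0.4, 0, 0, 11, 0, 0, 0, -0.4, 0, 0, 14, 0, 0, 0, -0.4],
)

```text
clock: 7.98
tcp_pos: [0.4138, 0.2275, 0.1813]
eef_rot: [0.001, 0.091, 0.996, 0.001]
contact_force: [-0.1, 0.5, -0.3]
opening: 0.0606
```

```bash
python3 - <<'E'
from h import *
im,c,s=shot("w5","wrist");print(s["clock"],s["tcp_pos"],s["opening"])
im,c,s=shot("s5","scene");cv2.imwrite("pics/z7.png",cv2.resize(im[130:250,210:350],None,fx=5,fy=5,interpolation=cv2.INTER_CUBIC))
E
```

```text
7.975 [0.41381901 0.22753927 0.18130825] 0.0605713548793097
```

View pics/w5.png

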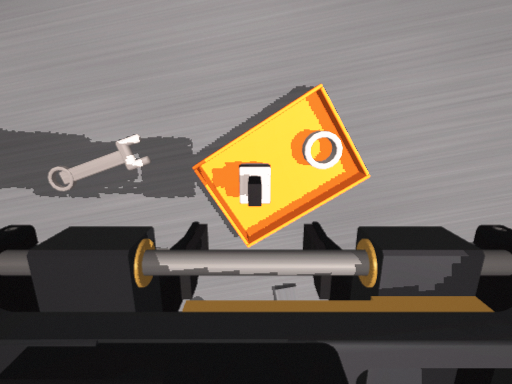

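View pics/z7.png

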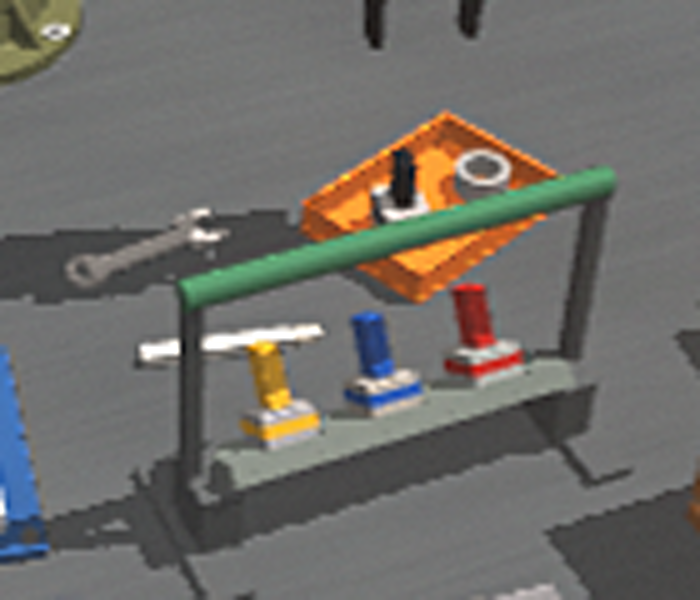

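```bash
python3 - <<'E'
from h import *
r=R.from_rotvec([0,np.radians(-34.4),0])*R.from_rotvec([0,0,np.radians(10.5)])
v=np.degrees(r.as_rotvec());print(v)
for k in(.25,.5,.75,1):print((v*k).round(1))
S=fixed("scene")
# rail ends scene z7 coords
f=lambda x,y:(210+x/5-.4,130+y/5-.4)
print(plane(S,f(190,292),.205),plane(S,f(605,182),.205))
D=fixed("side");g=lambda x,y:(170+x/2.2-.3,80+y/2.2-.3)
print(tri([(S,f(190,292)),(D,g(198,117))]),tri([(S,f(605,182)),(D,g(14,232))]))
E
```

```text
[ -3.15195713 -34.30250177  10.18232828]
[-0.8 -8.6  2.5]
[ -1.6 -17.2   5.1]
[ -2.4 -25.7   7.6]
[ -3.2 -34.3  10.2]
[ 0.63329185 -0.03917225  0.205     ] [0.63394229 0.24452607 0.205     ]
(array([ 0.6321085 , -0.03941135,  0.20440945]), array([0.7, 0.7])) (array([0.63467773, 0.24252329, 0.20613844]), array([1.2, 1.2]))
```

arm_command(
  commands=[2, -3, 0, -0.8, -8.6, 2.5, -0.3, 6, -7, -0.4, -1.6, -17.2, 5.1, -0.3, 10, -10, -0.6, -2.4, -25.7, 7.6, -0.3, 13.7, -12.4, -0.6, -3.2, -34.3, 10.2, -0.3, 13.7, -12.4, -0.6, -3.2, -34.3, 10.2, -0.3, 13.7, -12.4, -0.6, -3.2, -34.3, 10.2, -0.3],
)

```text
clock: 8.82
tcp_pos: [0.5496, 0.1035, 0.1722]
eef_rot: [0.295, -0.001, 0.955, -0.0]
contact_force: [0.4, 0.6, 0.4]
opening: 0.0563
```

```bash
python3 - <<'E'
from h import *
im,c,s=shot("w6","wrist");print(s["clock"],s["tcp_pos"],s["opening"],q2R(s["eef_rot"]).round(3).tolist())
cv2.imwrite("pics/z8.png",cv2.resize(im[60:250,150:360],None,fx=3.5,fy=3,interpolation=cv2.INTER_CUBIC))
E
```

```text
8.825 [0.54962905 0.10349758 0.17222833] 0.05634632974375297 [[-0.826, -0.002, 0.564], [-0.002, 1.0, -0.0], [-0.564, -0.001, -0.826]]
```

View pics/w6.png

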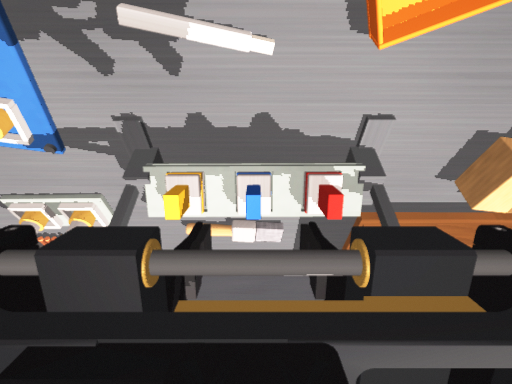

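View pics/z8.png

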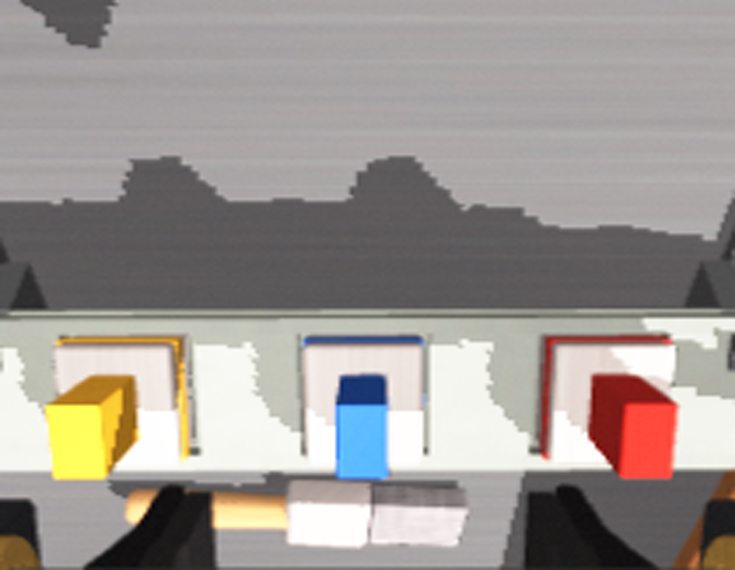

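```bash
python3 - <<'E'
from h import *
s=manip.state();W=wristcam(s);Rt=q2R(s["eef_rot"])
f=lambda x,y:(150+x/3.5-.36,60+y/3-.33)
cands={}
for w,(x,y) in {"blue":(362,440)}.items():
    D=fixed("side");S=fixed("scene")
    obs=[(W,f(x,y))]
    o,d=ray(W,f(x,y))
    n=np.array([-.565,0,.825]);p0=np.array([.5975,.102,.111]);p=o+d*((p0-o)@n)/(d@n)
    print(w,p, "tool coords rel tcp",Rt.T@(p-s["tcp_pos"]))
    print(tri(obs+[(S,(90+583/3-.33,130+189/3-.33)),(D,(170+150/2.4-.3,90+241/2.4-.3))]))
for q in [(337,403),(387,403),(387,478),(337,478)]:
    o,d=ray(W,f(*q));p=o+d*((p0-o)@n)/(d@n);print((Rt.T@(p-s["tcp_pos"])).round(4))
E
```

```text
blue [0.59566413 0.10214092 0.10974271] tool coords rel tcp [-0.00201204 -0.00195707  0.07783374]
(array([0.59764391, 0.10341422, 0.10883403]), array([1.4, 1.4, 0.1]))
[ 0.0096 -0.0084  0.0778]
[0.0096 0.0045 0.0778]
[-0.0143  0.0046  0.0778]
[-0.0143 -0.0086  0.0778]
```

arm_command(
  commands=[0.2, -0.2, 0.1, 0, 0, 0, -0.3, 2.4, -0.2, -3.2, 0, 0, 0, -0.3, 4.6, -0.2, -6.4, 0, 0, 0, -0.3, 5.9, -0.2, -8.3, 0, 0, 0, -0.3, 6.5, -0.2, -9.1, 0, 0, 0, -0.3, 6.5, -0.2, -9.1, 0, 0, 0, -0.3],
)

```text
clock: 9.62
tcp_pos: [0.6152, 0.1014, 0.0808]
eef_rot: [0.295, -0.001, 0.956, -0.001]
contact_force: [0.4, 0.3, -0.1]
opening: 0.0564
```

```bash
python3 - <<'E'
from h import *
im,c,s=shot("w7","wrist");print(s["clock"],s["tcp_pos"],s["opening"],q2R(s["eef_rot"]).round(3).tolist())
im2,c,s=shot("d7","side")
cv2.imwrite("pics/z9.png",np.hstack([cv2.resize(im[100:260,150:360],(400,400)),cv2.resize(im2[120:260,150:290],(400,400),interpolation=cv2.INTER_CUBIC)]))
E
```

```text
9.625 [0.61517584 0.10142071 0.08083623] 0.056382948857809576 [[-0.826, -0.002, 0.564], [-0.003, 1.0, -0.0], [-0.564, -0.002, -0.826]]
```

View pics/z9.png

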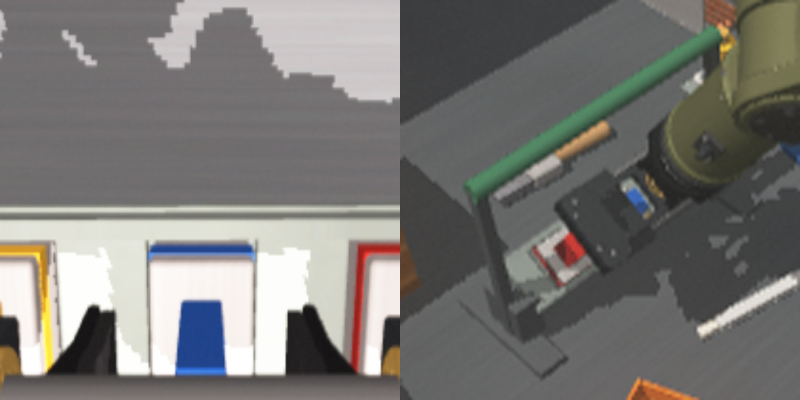

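Centred on the blue lug. Close.

arm_command(
  commands=[0, 0, 0, 0, 0, 0, 1, 0, 0, 0, 0, 0, 0, 1, 0, 0, 0, 0, 0, 0, 1, 0, 0, 0, 0, 0, 0, 1, 0, 0, 0, 0, 0, 0, 1, 0, 0, 0, 0, 0, 0, 1, 0, 0, 0, 0, 0, 0, 1],
  newtons=35,
)

```text
clock: 10.6
tcp_pos: [0.6151, 0.101, 0.0816]
eef_rot: [0.296, -0.001, 0.955, -0.001]
contact_force: [0.7, 0.3, -0.7]
opening: 0.0136
```

arm_command(
  commands=[-0.3, 0, 0.4, 0, 0, 0, 1, -0.9, 0, 1.3, 0, 0, 0, 1, -1.7, 0, 2.5, 0, 0, 0, 1, -2.8, 0, 4.1, 0, 0, 0, 1, -4.5, 0, 6.6, 0, 0, 0, 1, -6.2, 0, 9.1, 0, 0, 0, 1, -7.3, 0, 10.7, 0, 0, 0, 1, -7.3, 0, 10.7, 0, 0, 0, 1],
)

```text
clock: 11.6
tcp_pos: [0.5411, 0.101, 0.1889]
eef_rot: [0.296, -0.001, 0.955, -0.001]
contact_force: [0.8, -0.2, -3.8]
opening: 0.014
```

```bash
python3 - <<'E'
from h import *
im,c,s=shot("w8","wrist");print(s["clock"],s["tcp_pos"],s["opening"],q2R(s["eef_rot"]).round(3).tolist())
im2,c,s=shot("d8","side")
cv2.imwrite("pics/z10.png",np.hstack([cv2.resize(im[100:260,150:360],(400,400)),cv2.resize(im2[70:270,150:350],(400,400),interpolation=cv2.INTER_CUBIC)]))
r=R.from_rotvec([0,0,np.radians(-10.5)])*R.from_matrix([[-1,0,0],[0,1,0],[0,0,-1]])*R.from_matrix(q2R(s["eef_rot"])).inv()
v=np.degrees(r.as_rotvec());print(v)
for k in(.25,.5,.75,1):print((v*k).round(1))
E
```

```text
11.6 [0.54111291 0.10096535 0.18893332] 0.013980497554816989 [[-0.825, -0.002, 0.565], [-0.002, 1.0, -0.001], [-0.565, -0.002, -0.825]]
[  3.24978407  34.22467437 -10.29797542]
[ 0.8  8.6 -2.6]
[ 1.6 17.1 -5.1]
[ 2.4 25.7 -7.7]
[  3.2  34.2 -10.3]
```

View pics/z10.png

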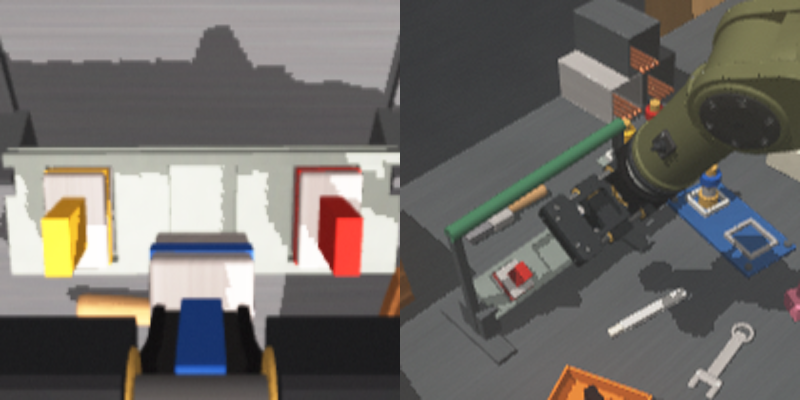

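arm_command(
  commands=[-4, -2, 0, 0, 0, 0, 1, -6, -7, -0.5, 0.8, 8.6, -2.6, 1, -7.6, -12, -1.5, 1.6, 17.1, -5.1, 1, -7.6, -17, -3, 2.4, 25.7, -7.7, 1, -7.6, -22, -4, 3.2, 34.2, -10.3, 1, -7.6, -25.4, -4, 3.2, 34.2, -10.3, 1, -7.6, -25.4, -4, 3.2, 34.2, -10.3, 1, -7.6, -25.4, -4, 3.2, 34.2, -10.3, 1],
)

```text
clock: 12.7
tcp_pos: [0.4658, -0.1524, 0.1474]
eef_rot: [0.0, 0.091, 0.996, 0.0]
contact_force: [0.1, 0.4, -3.5]
opening: 0.0137
```

```bash
python3 - <<'E'
from h import *
im,c,s=shot("w9","wrist");print(s["clock"],s["tcp_pos"],s["opening"],q2R(s["eef_rot"]).round(4).tolist())
im2,c,s=shot("d9","side");im3,c,s=shot("s9","scene")
cv2.imwrite("pics/z11.png",cv2.resize(im[130:260,195:315],(600,600),interpolation=cv2.INTER_CUBIC))
cv2.imwrite("pics/z12.png",np.hstack([cv2.resize(im3[160:260,150:250],(400,400),interpolation=cv2.INTER_CUBIC),cv2.resize(im2[110:230,250:370],(400,400),interpolation=cv2.INTER_CUBIC)]))
E
```

```text
12.7 [ 0.46580196 -0.15240326  0.14742465] 0.013684426794800805 [[-0.9833, 0.1821, 0.0002], [0.1821, 0.9833, 0.0001], [-0.0001, 0.0002, -1.0]]
```

View pics/z11.png

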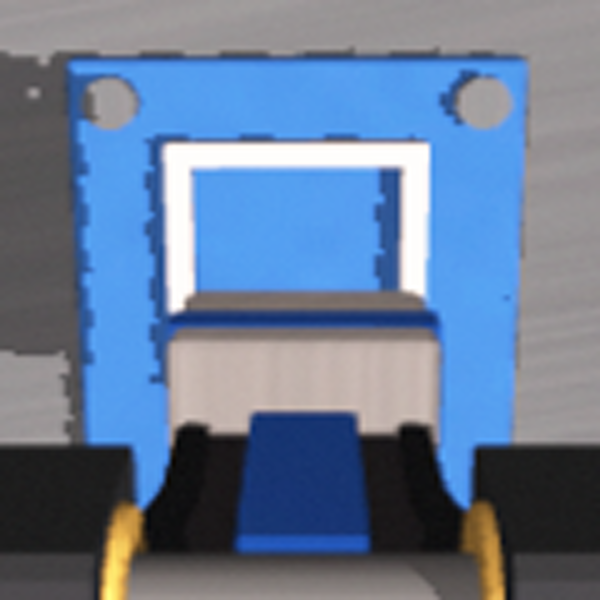

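View pics/z12.png

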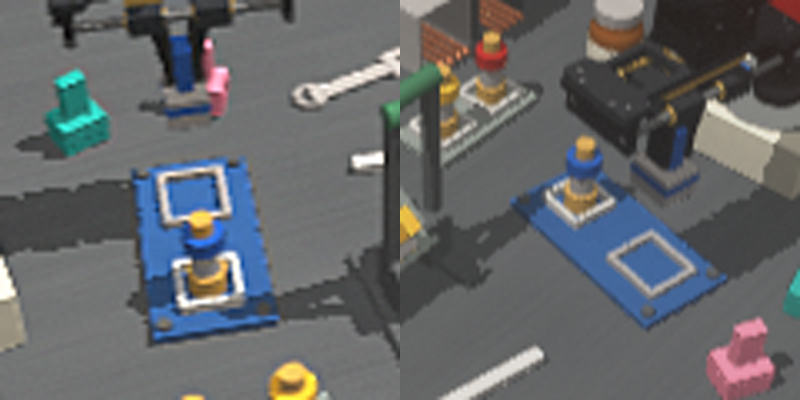

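```bash
python3 - <<'E'
from h import *
a=cv2.imread("pics/w2.png")[130:260,195:315];b=cv2.imread("pics/w9.png")[130:260,195:315]
cv2.imwrite("pics/z13.png",np.hstack([cv2.resize(x[55:95],(400,600),interpolation=cv2.INTER_NEAREST) for x in (a,b)]))
c=manip.get_calibration("wrist");K=np.array(c["camera_matrix"]);T=np.array(c["T_tool_cam"])
W=(K,np.linalg.inv(T))
f=lambda x,y:(195+x/5-.4,130+y*130/600-.4)
# ray to plane z=d in tool coords
for d in(.035,.036,.037): print(d,plane(W,f(187,292),d).round(4),plane(W,f(423,292),d).round(4))
print("top front edge d=.005",plane(W,f(170,335),.005).round(4),plane(W,f(440,335),.005).round(4))
W2=wristcam(manip.state())
for q in[(162,142),(430,142)]:print("rim outer",plane(W2,f(*q),.018).round(4))
for q in[(192,168),(402,168)]:print("rim inner",plane(W2,f(*q),.018).round(4))
for q in[(68,58),(527,58),(512,440),(85,440)]:print("plate",plane(W2,f(*q),.010).round(4))
E
```

```text
0.035 [ 0.0213 -0.0173  0.035 ] [0.0213 0.0174 0.035 ]
0.036 [ 0.021  -0.0174  0.036 ] [0.0211 0.0175 0.036 ]
0.037 [ 0.0208 -0.0175  0.037 ] [0.0208 0.0176 0.037 ]
top front edge d=.005 [ 0.0231 -0.017   0.005 ] [0.0232 0.017  0.005 ]
rim outer [ 0.4296 -0.1757  0.018 ]
rim outer [ 0.4398 -0.1198  0.018 ]
rim inner [ 0.4366 -0.1707  0.018 ]
rim inner [ 0.4446 -0.1266  0.018 ]
plate [ 0.4078 -0.1925  0.01  ]
plate [ 0.4254 -0.0958  0.01  ]
plate [ 0.5188 -0.1122  0.01  ]
plate [ 0.501  -0.2098  0.01  ]
```

View pics/z13.png

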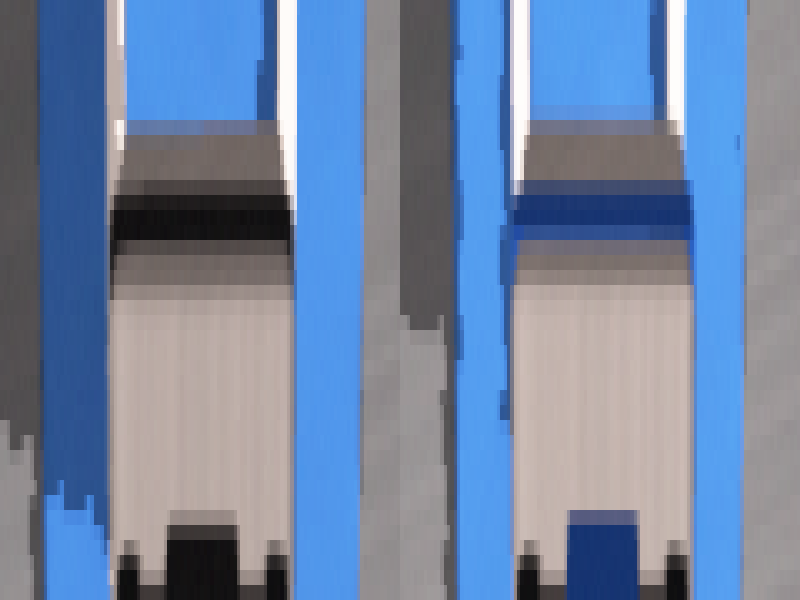

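arm_command(
  commands=[0, -0.1, -3, 0, 0, 0, 1, 0, -0.1, -6, 0, 0, 0, 1, 0, -0.1, -8, 0, 0, 0, 1, 0, -0.1, -8.8, 0, 0, 0, 1, 0, -0.1, -9.1, 0, 0, 0, 1, 0, -0.1, -9.1, 0, 0, 0, 1],
)

```text
clock: 13.6
tcp_pos: [0.4667, -0.154, 0.0583]
eef_rot: [0.002, 0.091, 0.996, -0.0]
contact_force: [-0.7, -0.0, -3.8]
opening: 0.0138
```

```bash
python3 - <<'E'
from h import *
im,c,s=shot("w10","wrist");print(s["clock"],s["tcp_pos"],s["contact_force"])
im2,c,s=shot("d10","side")
cv2.imwrite("pics/z14.png",np.hstack([cv2.resize(im[130:260,195:315],(400,400),interpolation=cv2.INTER_CUBIC),cv2.resize(im2[120:220,280:380],(400,400),interpolation=cv2.INTER_CUBIC)]))
E
```

```text
13.6 [ 0.46667616 -0.15397678  0.05834532] [-0.71310608 -0.01886317 -3.81672925]
```

View pics/z14.png

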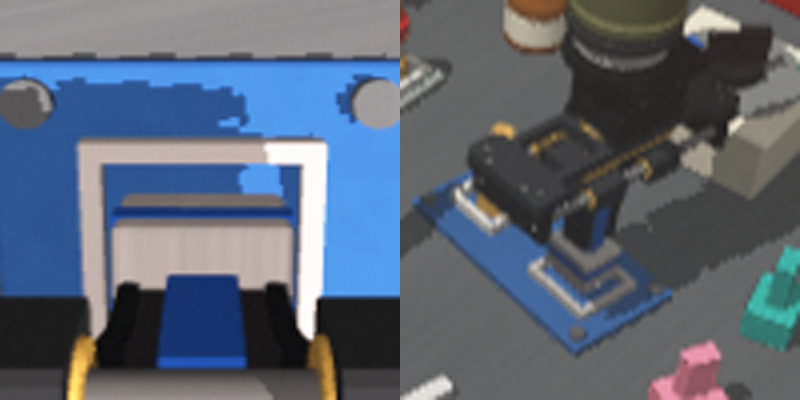

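arm_command(
  commands=[-0.1, 0, -0.4, 0, 0, 0, 1, -0.1, 0, -0.8, 0, 0, 0, 1, -0.1, 0, -1, 0, 0, 0, 1, -0.1, 0, -1.1, 0, 0, 0, 1, -0.1, 0, -1.1, 0, 0, 0, 1],
)

```text
clock: 14.32
tcp_pos: [0.4649, -0.154, 0.0477]
eef_rot: [0.0, 0.091, 0.996, -0.0]
contact_force: [-3.9, 1.1, 6.9]
opening: 0.0139
```

```bash
python3 - <<'E'
from h import *
im,c,s=shot("w11","wrist");print(s["clock"],s["tcp_pos"],s["contact_force"],s["moment"],q2R(s["eef_rot"]).round(4).tolist())
im2,c,s=shot("d11","side")
cv2.imwrite("pics/z15.png",np.hstack([cv2.resize(im[130:260,195:315],(400,400),interpolation=cv2.INTER_CUBIC),cv2.resize(im2[140:220,290:370],(400,400),interpolation=cv2.INTER_CUBIC)]))
E
```

```text
14.325 [ 0.46487772 -0.15396002  0.04767079] [-3.93497452  1.08255672  6.92712041] [ 0.37118671  1.0023771  -0.02289764] [[-0.9833, 0.1822, 0.001], [0.1822, 0.9833, -0.0002], [-0.001, 0.0, -1.0]]
```

View pics/z15.png

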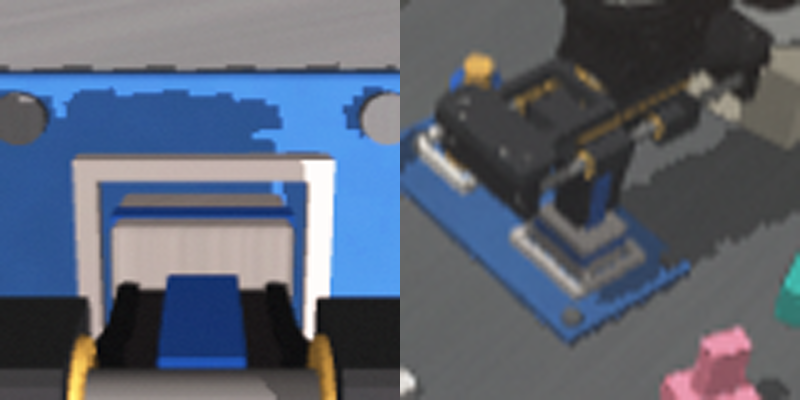

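arm_command(
  commands=[0, 0, -0.1, 0, 0, 0, 1, 0, 0, -0.1, 0, 0, 0, 0.6, 0, 0, -0.1, 0, 0, 0, 0.2, 0, 0, -0.1, 0, 0, 0, -0.2, 0, 0, 0.3, 0, 0, 0, -0.4, 0, 0, 3, 0, 0, 0, -0.4, 0, 0, 7, 0, 0, 0, -0.4, 0, 0, 12, 0, 0, 0, -0.4],
)

```text
clock: 15.42
tcp_pos: [0.4643, -0.1539, 0.1672]
eef_rot: [-0.0, 0.091, 0.996, -0.0]
contact_force: [1.0, -0.7, 0.4]
opening: 0.0601
```

```bash
python3 - <<'E'
from h import *
im,c,s=shot("w12","wrist");print(s["clock"],s["tcp_pos"],s["contact_force"])
im2,c,s=shot("d12","side");im3,c,s=shot("s12","scene")
cv2.imwrite("pics/z16.png",np.hstack([cv2.resize(im[130:260,195:315],(400,440),interpolation=cv2.INTER_CUBIC),cv2.resize(im2[100:190,270:360],(400,440),interpolation=cv2.INTER_CUBIC)]))
cv2.imwrite("pics/z17.png",cv2.resize(im3[180:280,90:230],None,fx=5,fy=5,interpolation=cv2.INTER_CUBIC))
E
```

```text
15.425 [ 0.46426117 -0.15385289  0.16722553] [ 0.99056664 -0.66634614  0.43890963]
```

View pics/z16.png

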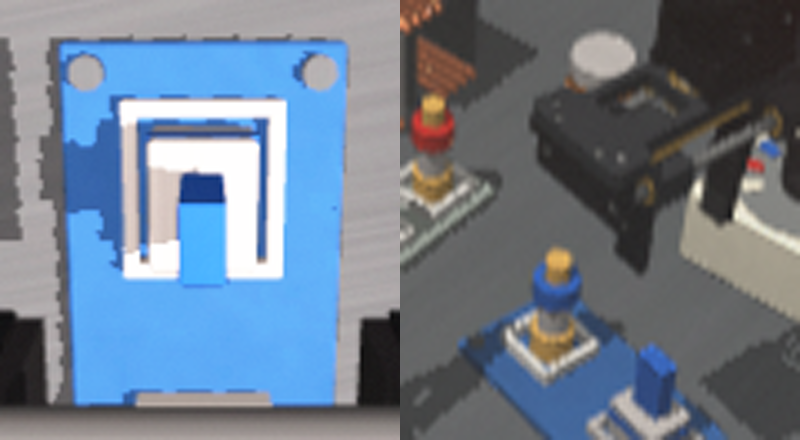

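View pics/z17.png

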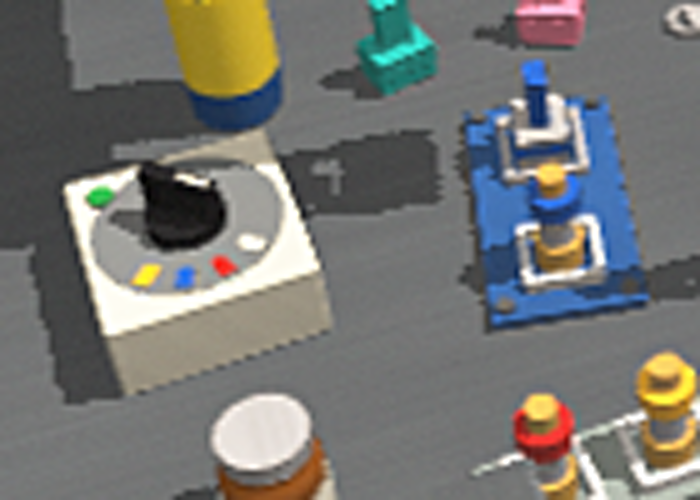

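View pics/w12.png

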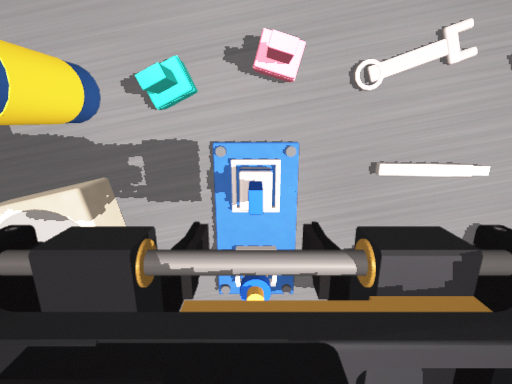

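arm_command(
  commands=[0, 0, 4, 0, 0, 0, -0.4, 0.5, -5, 5, 0, 0, 0, -0.4, 1, -11, 5, 0, 0, 0, -0.4, 2, -17, 5, 0, 0, 0, -0.4, 2.9, -22, 5, 0, 0, 0, -0.4, 2.9, -23.3, 5, 0, 0, 0, -0.4, 2.9, -23.3, 5, 0, 0, 0, -0.4],
)

```text
clock: 16.45
tcp_pos: [0.4932, -0.387, 0.2151]
eef_rot: [-0.0, 0.092, 0.996, 0.0]
contact_force: [-0.1, 1.6, 0.1]
opening: 0.061
```

```bash
python3 - <<'E'
from h import *
im,c,s=shot("w13","wrist");print(s["clock"],s["tcp_pos"],s["opening"],q2R(s["eef_rot"]).round(3).tolist())
cv2.imwrite("pics/z18.png",cv2.resize(im[110:250,185:325],(600,600),interpolation=cv2.INTER_CUBIC))
E
```

```text
16.45 [ 0.4931997  -0.38704662  0.21511178] 0.061013892504898505 [[-0.983, 0.184, -0.001], [0.184, 0.983, 0.001], [0.001, 0.001, -1.0]]
```

View pics/w13.png

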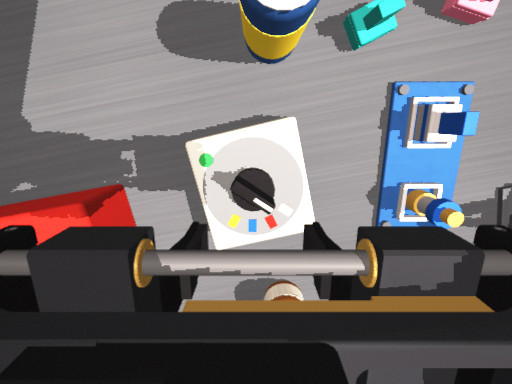

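View pics/z18.png

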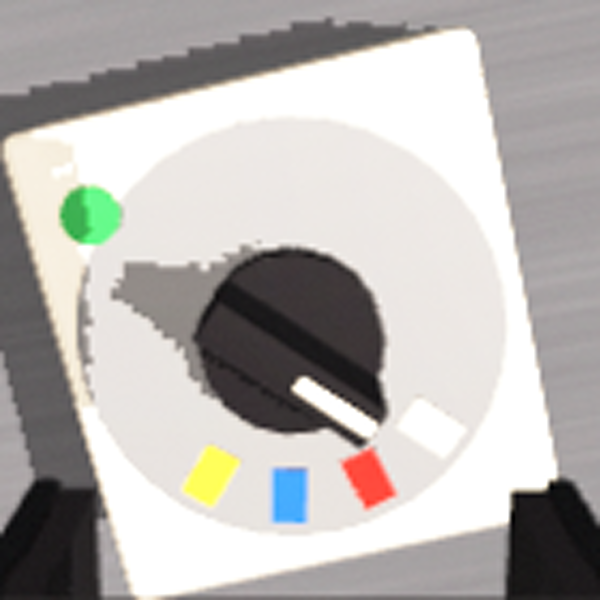

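```bash
python3 - <<'E'
from h import *
s=manip.state();W=wristcam(s)
k=140/600
f=lambda x,y:(185+x*k-.38,110+y*k-.38)
pts=np.array([plane(W,f(*q),.06)[:2] for q in [(88,326),(508,326),(298,117),(298,535)]]);print(pts.round(4))
c=np.array([(plane(W,f(508,326),.06)+plane(W,f(88,326),.06))/2,(plane(W,f(298,117),.06)+plane(W,f(298,535),.06))/2]).mean(0);print("c",c)
kc=np.array([plane(W,f(474,29),.06),plane(W,f(4,136),.06),plane(W,f(140,599),.06)]);print("console",kc.round(4),(kc[0]+kc[2])/2)
for n,q in dict(w=(432,428),r=(369,478),b=(290,495),y=(211,475)).items():
    d=plane(W,f(*q),.06)-c;print(n,np.degrees(np.arctan2(d[1],d[0])),np.hypot(*d[:2]))
a=plane(W,f(298,384),.103);b=plane(W,f(374,434),.103);d=b-a
print("pointer",a,b,np.degrees(np.arctan2(d[1],d[0])))
# bar top edges: (225,290)->(383,375) upper edge top? and lower (205,350)->(360,443)
for q in [(228,282),(385,378),(385,415),(360,445),(205,345)]: print(plane(W,f(*q),.103).round(4))
E
```

```text
[[ 0.4848 -0.444 ]
 [ 0.5058 -0.3302]
 [ 0.4398 -0.3769]
 [ 0.5564 -0.3984]]
c [ 0.49669541 -0.38735095  0.06      ]
console [[ 0.4262 -0.3282  0.06  ]
 [ 0.4306 -0.454   0.06  ]
 [ 0.5679 -0.4477  0.06  ]] [ 0.49703301 -0.38795579  0.06      ]
w 42.911931057235584 0.047107194683044876
r 14.708028847157005 0.04764638502831609
b -13.190718365833742 0.04836966759983416
y -40.91596288160925 0.04898426335536877
pointer [ 0.49947024 -0.3877936   0.103     ] [ 0.51532274 -0.37185177  0.103     ] 45.16095970515805
[ 0.4719 -0.3995  0.103 ]
[ 0.5018 -0.3669  0.103 ]
[ 0.511  -0.3684  0.103 ]
[ 0.5175 -0.3757  0.103 ]
[ 0.4859 -0.4079  0.103 ]
```

```bash
python3 - <<'E'
from h import *
print(manip.state()["q"].round(2))
E
```

```text
[ 0.35  0.28  0.34  1.54 -0.09  1.34  2.08]
```

arm_command(
  commands=[0.2, 0, 0, 0, 0, -10.5, -0.4, 0.4, 0, 0, 0, 0, -21, -0.4, 0.4, 0, 0, 0, 0, -31.5, -0.4, 0.4, 0, 0, 0, 0, -42, -0.4, 0.4, 0, 0, 0, 0, -52.5, -0.4, 0.4, 0, 0, 0, 0, -63, -0.4, 0.4, 0, 0, 0, 0, -73.5, -0.4, 0.4, 0, 0, 0, 0, -84, -0.4],
)

```text
clock: 17.5
tcp_pos: [0.4988, -0.3842, 0.2166]
eef_rot: [-0.0, 0.735, 0.678, 0.0]
contact_force: [0.5, 0.4, -0.6]
opening: 0.0609
```

arm_command(
  commands=[0, 0, 0, 0, 0, -10.5, -0.4, 0, 0, 0, 0, 0, -21, -0.4, 0, 0, -2, 0, 0, -31.5, -0.4, 0, 0, -5, 0, 0, -42, -0.4, 0, 0, -8, 0, 0, -42, -0.4, 0, 0, -8, 0, 0, -42, -0.4],
)

```text
clock: 18.25
tcp_pos: [0.4974, -0.3833, 0.1342]
eef_rot: [-0.003, 0.928, 0.372, -0.002]
contact_force: [0.1, 0.1, 0.3]
opening: 0.0612
```

```bash
python3 - <<'E'
from h import *
im,c,s=shot("w14","wrist");print(s["clock"],s["tcp_pos"],s["opening"],q2R(s["eef_rot"]).round(3).tolist(),s["q"].round(2))
cv2.imwrite("pics/z19.png",cv2.resize(im[110:260,155:355],(800,600),interpolation=cv2.INTER_CUBIC))
E
```

```text
18.25 [ 0.49737099 -0.38325772  0.134179  ] 0.06121922369057707 [[0.723, 0.691, -0.005], [0.691, -0.723, 0.003], [-0.001, -0.006, -1.0]] [ 0.12  0.38  0.62  1.63 -0.23  1.21 -0.02]
```

View pics/z19.png

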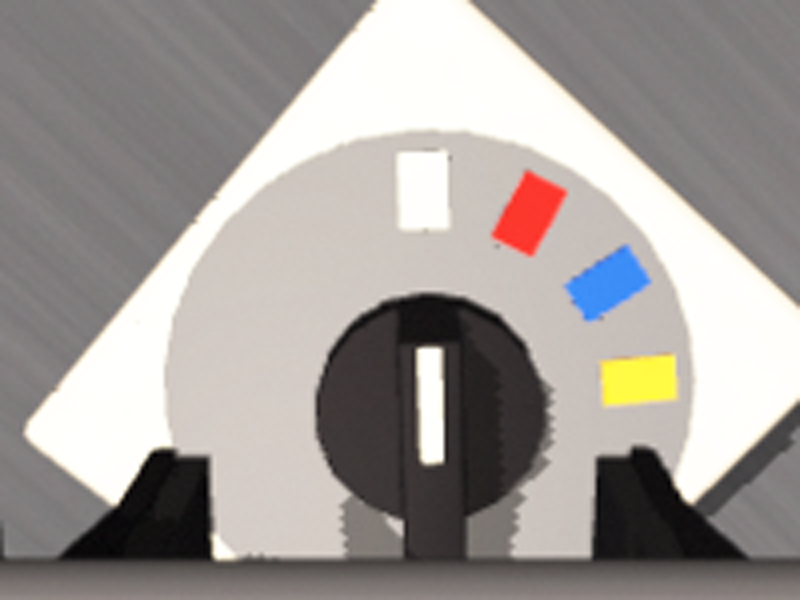

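arm_command(
  commands=[0, 0, 0, 0, 0, 0, -0.4, 0, 0, 0, 0, 0, 0, -0.4],
)

```text
clock: 18.55
tcp_pos: [0.4988, -0.3873, 0.1382]
eef_rot: [0.001, 0.929, 0.371, 0.0]
contact_force: [-0.7, 0.3, -0.5]
opening: 0.0608
```

```bash
python3 - <<'E'
from h import *
im,c,s=shot("w15","wrist");print(s["clock"],s["tcp_pos"],q2R(s["eef_rot"]).round(3).tolist())
im=im.astype(int)
W=wristcam(s)
cv2.imwrite("pics/z20.png",cv2.resize(im[110:260,155:355].astype(np.uint8),(800,600),interpolation=cv2.INTER_CUBIC))
f=lambda x,y:(155+x/4-.37,110+y/4-.37)
print("bar",plane(W,f(434,450),.103),"proj tcp",proj(W,s["tcp_pos"]),"pointer col")
row=im[200,200:330];print(row.sum(1))
E
```

```text
18.55 [ 0.49880896 -0.38734383  0.13816389] [[0.725, 0.689, 0.001], [0.689, -0.725, -0.002], [-0.001, 0.002, -1.0]]
bar [ 0.50086665 -0.39355085  0.103     ] proj tcp [255.4437969  237.90602971] pointer col
[611 608 607 610 609 607 607 609 608 611 610 612 608 612 610 613 610 610
 614 613 613 610 615 611 614 613 612 609 612 618 530 150 177 174 174 170
 167 169 167 175 170 169 172 169 168 170 168 169 152 126 173 169 166 389
 723 763 762 762 758 679 163 156 158 144  98 109 104 111 105 109 103 104
 105  98 120 151 148 150 146 145 143 141 135 208 444 588 587 586 589 590
 587 587 587 582 584 584 584 581 584 605 556 572 573 573 573 574 574 573
 572 573 573 572 574 572 573 569 573 614 570 570 571 571 678 757 761 761
 761 761 762 762]
```

View pics/z20.png

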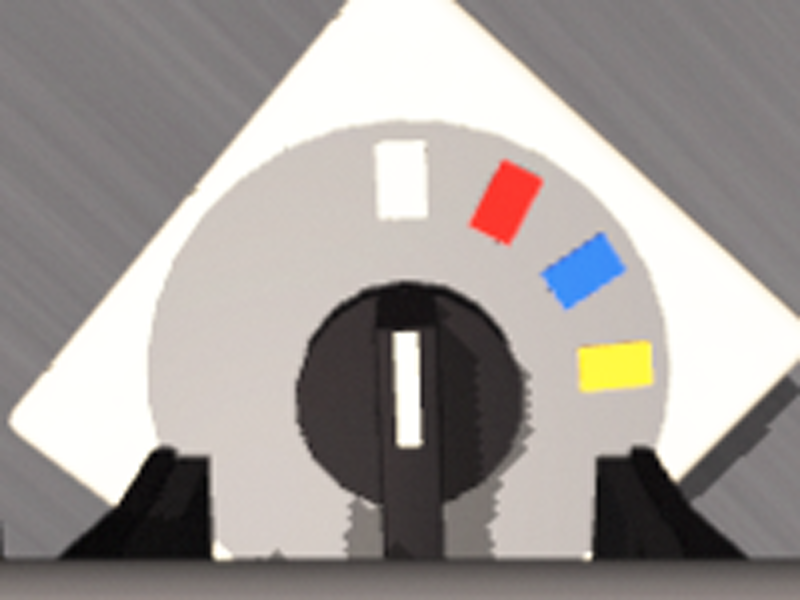

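```bash
python3 - <<'E'
from h import *
from scipy.optimize import least_squares
s=manip.state();W=wristcam(s);Rt=q2R(s["eef_rot"])
f=lambda x,y:(155+x/4-.37,110+y/4-.37)
P=np.array([plane(W,f(*q),.06)[:2] for q in [(401,180),(507,202),(585,270),(616,367)]])
a=np.array([0,.5,1,1.5])
r=least_squares(lambda p:(P-np.c_[p[0]+p[2]*np.cos(p[3]-a),p[1]+p[2]*np.sin(p[3]-a)]).ravel(),[.497,-.3875,.048,.75])
print(r.x,np.degrees(r.x[3]),r.fun.round(4))
x,y=plane(W,f(400,332),.103)[:2],plane(W,f(410,446),.103)[:2];d=x-y;print("pointer",np.degrees(np.arctan2(d[1],d[0])))
print("tool x",np.degrees(np.arctan2(Rt[1,0],Rt[0,0])))
L=plane(W,f(385,500),.103)[:2];Q=plane(W,f(443,500),.103)[:2];print("bar",L,Q,(L+Q)/2)
print("knob disc edges z.072",plane(W,f(297,395),.072),plane(W,f(523,395),.072))
E
```

```text
[ 0.49668931 -0.39120169  0.04725425  0.79744373] 45.69016004353984 [-0.0001 -0.0001  0.0001 -0.0001  0.0002  0.0002 -0.0002 -0.    ]
pointer 48.38952637386355
tool x 43.512608731576094
bar [ 0.48688809 -0.39379035] [ 0.49455602 -0.40185799] [ 0.49072205 -0.39782417]
knob disc edges z.072 [ 0.48151874 -0.37208044  0.072     ] [ 0.51521606 -0.40752573  0.072     ]
```

arm_command(
  commands=[-0.2, -0.2, -1, 0, 0, 1.5, -0.4, -0.2, -0.2, -3.5, 0, 0, 1.5, -0.4, -0.2, -0.2, -5.4, 0, 0, 1.5, -0.4, -0.2, -0.2, -6, 0, 0, 1.5, -0.4, -0.2, -0.2, -6, 0, 0, 1.5, -0.4],
)

```text
clock: 19.23
tcp_pos: [0.4958, -0.389, 0.0762]
eef_rot: [-0.0, 0.924, 0.383, -0.001]
contact_force: [-0.4, 0.1, 0.9]
opening: 0.0611
```

arm_command(
  commands=[0, 0, 0, 0, 0, 0, 1, 0, 0, 0, 0, 0, 0, 1, 0, 0, 0, 0, 0, 0, 1, 0, 0, 0, 0, 0, 0, 1, 0, 0, 0, 0, 0, 0, 1, 0, 0, 0, 0, 0, 0, 1, 0, 0, 0, 0, 0, 0, 1],
  newtons=15,
)

```text
clock: 20.1
tcp_pos: [0.4975, -0.3906, 0.0769]
eef_rot: [0.003, 0.924, 0.383, -0.0]
contact_force: [4.9, -4.1, -4.0]
opening: 0.012
```

arm_command(
  commands=[0.1, -0.1, 0, 0, 0, -8, 1, 0.1, -0.1, 0, 0, 0, -16, 1, 0.1, -0.1, 0, 0, 0, -24, 1, 0.1, -0.1, 0, 0, 0, -32, 1, 0.1, -0.1, 0, 0, 0, -40, 1, 0.1, -0.1, 0, 0, 0, -48, 1, 0.1, -0.1, 0, 0, 0, -57.3, 1, 0.1, -0.1, 0, 0, 0, -57.3, 1],
)

```text
clock: 21.1
tcp_pos: [0.4976, -0.3907, 0.0769]
eef_rot: [0.001, 0.994, -0.106, -0.0]
contact_force: [0.3, -2.8, -0.0]
opening: 0.0118
```

arm_command(
  commands=[0, 0, 0, 0, 0, 0, 1, 0, 0, 0, 0, 0, 0, 1],
)

```text
clock: 21.35
tcp_pos: [0.4975, -0.3907, 0.0769]
eef_rot: [0.0, 0.994, -0.106, -0.0]
contact_force: [2.9, -4.5, -0.4]
opening: 0.0116
```

```bash
python3 - <<'E'
from h import *
im,c,s=shot("w16","wrist");Rt=q2R(s["eef_rot"]);print(s["clock"],s["tcp_pos"],s["opening"],s["contact_force"],s["moment"],np.degrees(np.arctan2(Rt[1,0],Rt[0,0])))
cv2.imwrite("pics/z21.png",cv2.resize(im[110:260,155:355],(800,600),interpolation=cv2.INTER_CUBIC))
E
```

```text
21.35 [ 0.49754806 -0.39068874  0.07686894] 0.011635403880423473 [ 2.88984716 -4.47165861 -0.39297745] [-0.73336128 -0.56306841  0.00578457] -12.212462646460809
```

View pics/z21.png

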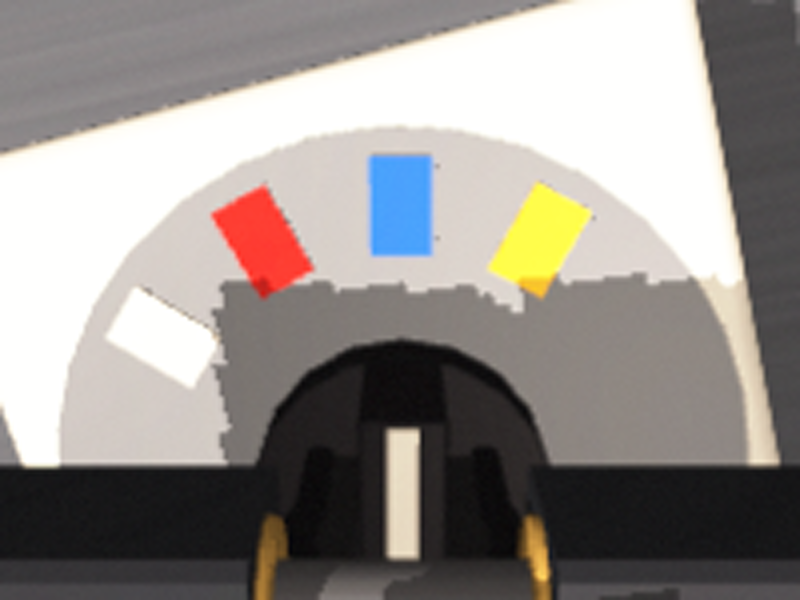

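Pointer stands right on the blue mark. Release and retreat.

arm_command(
  commands=[0, 0, 0, 0, 0, 0, 0.4, 0, 0, 0, 0, 0, 0, 0, 0, 0, 0, 0, 0, 0, -0.3, 0, 0, 1, 0, 0, 0, -0.3, 0, 0, 5, 0, 0, 0, -0.3, 0, 0, 10, 0, 0, 0, -0.3, 0, 0, 15, 0, 0, 0, -0.3, 0, 0, 18, 0, 0, 0, -0.3],
)

```text
clock: 22.4
tcp_pos: [0.4973, -0.3908, 0.2604]
eef_rot: [0.001, 0.994, -0.107, 0.001]
contact_force: [0.5, 1.4, 0.1]
opening: 0.0565
```

```bash
python3 - <<'E'
from h import *
im,c,s=shot("w17","wrist");print(s["clock"],s["tcp_pos"],s["contact_force"])
im2,c,s=shot("d17","side");im3,c,s=shot("s17","scene")
cv2.imwrite("pics/z22.png",cv2.resize(im[90:250,160:360],(800,600),interpolation=cv2.INTER_CUBIC))
cv2.imwrite("pics/z23.png",cv2.resize(im3[130:300,90:350],None,fx=3,fy=3,interpolation=cv2.INTER_CUBIC))
cv2.imwrite("pics/z24.png",cv2.resize(im2[90:340,170:430],None,fx=2.4,fy=2.4,interpolation=cv2.INTER_CUBIC))
E
```

```text
22.4 [ 0.49733184 -0.39084135  0.26040046] [0.48104731 1.38230146 0.12291334]
```

View pics/z22.png

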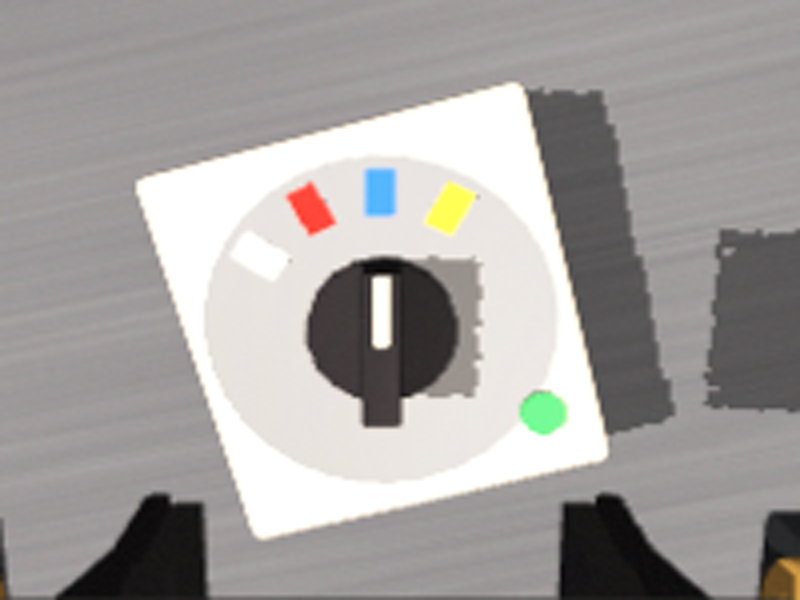

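View pics/z23.png

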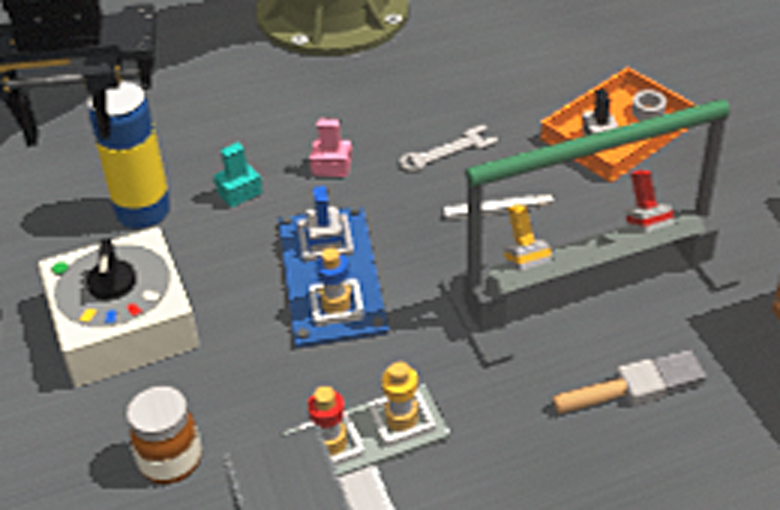

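View pics/z24.png

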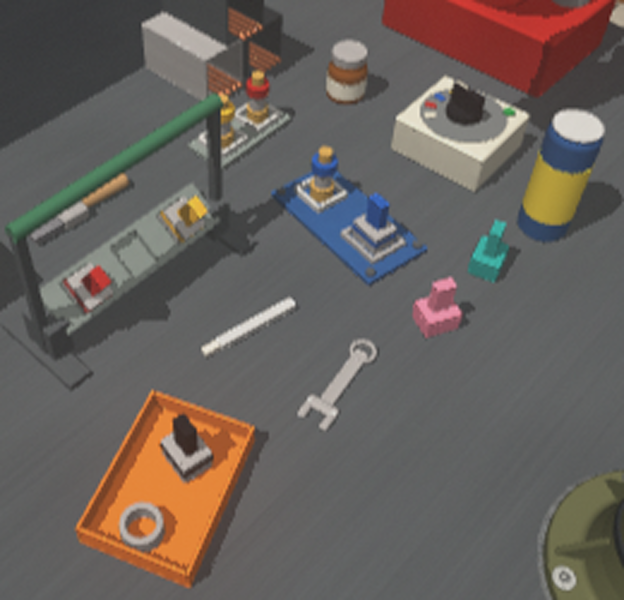

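```bash
python3 - <<'E'
from h import *
s=dict(tcp_pos=np.array([0.46426117,-0.15385289,0.16722553]),eef_rot=np.array([0,.091,.996,0])/np.linalg.norm([.091,.996]))
W=wristcam(s);f=lambda x,y:(195+x*.3-.35,130+y*.2955-.35)
print("lug",plane(W,f(203,244),.082))
c=np.array([plane(W,f(*q),.018) for q in[(120,100),(286,100),(284,277),(123,279)]]);print("pocket",c.mean(0))
print("clock",manip.state()["clock"]); manip.hand_in()
E
```

```text
lug [ 0.46592902 -0.15345653  0.082     ]
pocket [ 0.46626976 -0.15338168  0.018     ]
clock 22.55
the job is handed in; nothing more can be done
```

The job is done and handed in at about 22.6 s of the 69 s allowed. The fitting in the nest has a blue collar, so blue was the next job.

- **Black die:** I set it down upright in the free half of the orange returns tray. It stands clear of the walls and the steel ring in both the wrist and side views.
- **Blue die:** I drew it out of the rack along its lean and set it in the pocket. My last measurement put its lug within about 0.4 mm of the pocket centre, and it stands flat and released. The images show it tilted a few hundredths of a radian in the grip just before release. It settled flat when let go.
- **Selector:** I turned it to the blue mark and released it. The last image shows the white pointer lined up with the mark.
- **Everything else:** In the final pictures the red and yellow dies, the fittings and the bystanders stand where they started. The gripper is clear of everything.

**Disagreement:** The wrist camera's two estimates of the selector's axis differed by about 4 mm. I gripped the knob midway between them, with side forces of about 6 N.

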